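Turn the specimen for its next photograph

TASK

On the photo turntable, push slowly and lightly against one of its four arms with a fingertip, without gripping anything, until the red arm points straight at the blue marker on the stand. Then press the green camera release button all the way down and let it come back up. Do not touch the specimen jar riding on the turntable, do not press the button before the red arm is in place, and leave everything else where it is.

Things in the scene. Friction and masses are not known exactly. Their poses are not given: they have to be found in the camera images.
- stand: grey round base plate of the turntable, 370 mm diameter, 8 mm thick, fixed to the table but placed differently (position and any yaw) each time. Origin on the turning axis at table height. Its x axis is the direction of the red arm when joint turntable reads 0.
- turntable (a joint): angle of the turntable about the vertical axis through the stand's origin, rad, positive anticlockwise seen from above; starts within 0.4 of 0, end stops at -2.4 and +2.4. The arm at the joint angle is the red one. Friction of the bearing about 0.25 N m (2 N pushed at 115 mm from the axis): it stays where it is left. Turn it slowly: below 2 rad/s, and with less than 25 N on it.
- red_arm_aim (a point): The turntable is a black disc, 120 mm diameter, top 55 mm above the table, with four round arms at 90 degrees, 16 mm thick, centred 42 mm above the table, ending 150 mm from the axis: one red with a white dash, three steel. This point lies on the red arm's line, 18 mm beyond its tip (168 mm from the axis), above a marker's centre when it points there.
- blue_marker: blue disc, 24 mm diameter, 6 mm thick, fixed on the base plate, 168 mm from the turntable's axis, 57 degrees to one side or the other of the stand's x axis. Origin at the centre of its underside, 8 mm above the table. The red arm must point here.
- yellow_marker: yellow disc of the same size on the other side of the stand's x axis: for another view, not wanted now.
- specimen_jar: glass jar with white lid and a dry red coral inside, 66 mm diameter, 90 mm tall, 0.22 kg, standing loose on the middle of the turntable, origin at the centre of its underside, 55 mm above the table, its lid 145 mm above the table. It rides along when the turntable turns.
- release_top (a point): centre of the top face of the round green button (30 mm diameter), 52 mm above the table when up. It is pressed straight down. It sits in a black collar 12 mm high on a grey box, 90 x 70 x 30 mm, fixed to the table.
- release (a joint): how far the green button is pressed, m: 0 up, 0.006 fully down; a spring needing 1.5 N to start and 5 N fully down; it returns by itself. It counts as pressed from 0.0045.
- amber_jar: bystander: loose amber jar with white lid, 60 mm diameter, 110 mm tall on the far side of the release box; origin under its centre
- shell_jar: bystander: loose clear jar with a shell, 76 mm diameter, 130 mm tall; origin under its centre
- coral_jar: bystander: loose clear jar with a white coral, 72 mm diameter, 120 mm tall; origin under its centre
- spare_lid: bystander: loose white jar lid, 62 mm diameter, 16 mm tall, lying on the table; origin under its centre
- scale_block: bystander: loose black bar, 100 x 20 x 12 mm, lying on the table; origin under its centre
Things that resemble listed ones, but are neither listed nor needed, are in the scene too. What is shaped like the part that bears release_top but purple, turquoise or yellow is not meant.

How it is judged:
By the outcome, as a careful person would: the job done as asked, in the order asked, and still so for the second after the job is handed in, with the robot touching nothing.
It also fails if it takes over 58 s, if anything falls off the work surface, if the arm or the gripper's body presses on something with over 40 N, if the wrist force passes 120 N, or if a joint passes its speed limit or range.

ROBOT

A 6-joint arm with a two-finger parallel gripper is mounted at the origin on the work surface. World frame = base frame: x ahead of the robot, y to its left, z up, the work surface at z = 0. Lengths are in mm, angles in rad, forces in N, time in s.
With the tool pointing down it reaches from about 250 to 775 mm from the base axis. Payload 8.9 kg.
Tool frame: the origin (TCP) lies midway between the tips of the shut fingers; the grasp point (between the pads) lies 19 mm behind it; z points along the fingers, y is the line along which they close (so a half turn about z gives the same grasp; the last joint's range is limited). The gripper opens to 85 mm and grips with 20 to 120 N. Pads are 22 mm wide; open, the fingers measure 114 mm over their backs; the gripper's body (76 mm by 85 mm) begins 54 mm behind the grasp point. The pads swing forward as they close: fully open they stand 13 mm farther back than shut.
Start: joints at [1.111, 0.291, -0.153, 1.127, 0, 1.431], TCP at [165.54, 498.217, 231.305] pointing down, gripper open.
Joint ranges: [-2.52, 2.52], [-0.91, 1.74], [-1.3, 1.37], [-1.96, 2.02], [-1.52, 1.47], [-3.14, 3.14]. Speed limits (rad/s): [2.22, 2.22, 2.79, 3.14, 3.14, 3.14].

INTERFACE

Orientations are given as a rotation vector (axis times angle).
In Python, from workcell import r, hand, kin, telemetry, viewer, close_job gives the robot as it stands. Calls block until the motion is done:
- r.move_pose(position, orientation): joint-space move of the TCP to a pose.
- r.move_l(position, rot=None, v=150): straight line of the TCP; rot=None keeps the orientation; v is the mean speed in mm/s.
- r.movej(angles): joint-space move.
- hand.open_gripper() and hand.close_gripper(grasp_force=None): open the fingers fully, or close them until they stop; grasp_force is the grip in N (None keeps the last).
- r.wait(seconds).
- kin.solve_ik(position, orientation): joint angles nearest the present ones, or None.
- telemetry.read_state(): the state.
- viewer.grab_frame(name): name is "side" or "top" or "wrist"; returns (picture, depth): 420x560x3 uint8, blue, green, red; 420x560 float32, mm along the optical axis (not along the pixel's ray), 0 where there is no reading.
- viewer.camera_info(name): a dict with "fx", "fy", "cx", "cy" (pixels), "D" ([k1, k2, p1, p2, k3] as OpenCV has them; the pictures are not rectified), "R" (3x3) and "t" (3): a world point X has camera coordinates R X + t. Camera axes: x right, y down, z forward; pixel columns grow to the right and rows downward; lengths in mm; the calibration is good to about 2 mm. A picture is of the moment at which its call begins: read the wrist's pose just before it. camera_info takes no time and is no camera call; for the wrist camera it gives the pose at the moment of the call.
A pose or a line that the arm cannot do raises r.IKError and nothing moves.
- close_job(): hands the job in; it is judged then, once.
The state is a dict: "clock": time; "joints": joint angles; "joint_vel": joint speeds; "tau": joint torques, N m; "tool_pos": TCP position; "eef_rot": TCP orientation; "force": force on the tool from outside, world axes, zero at the start; "ft_torque": the same for the moment, N m; "finger_gap": opening from 0.0 (shut) to 1.0 (fully open); "grip_force": force on a finger pad.
Only numpy, scipy, OpenCV 4.12 (cv2) and the standard library are available. Lean on these libraries where they do the work, as an engineer would, in place of code of your own. Each camera call takes 0.05 s, during which the arm holds its last target. There are 200 camera calls.

## Working session

There is one attempt and no reset: what is moved stays moved. The work goes in short steps, each a Python script; the robot and the scene stay as the last script left them, time stands still between calls to the robot, and variables do not carry over. Pictures are saved under pics/ and viewed, at most 10 in all, crops included, and the job is handed in when it is done.

```bash
mkdir -p pics; ls; python3 - <<'E'
from workcell import *
import cv2
for n in("top","side"):
    p,d=viewer.grab_frame(n); cv2.imwrite(f"pics/{n}0.png",p); i=viewer.camera_info(n); print(n,i)
print(telemetry.read_state())
E
```

```text
pics
top {'fx': 482.3905519851783, 'fy': 482.3905519851783, 'cx': 274.76901647893465, 'cy': 214.5101178855111, 'D': array([-0.03162542,  0.        ,  0.        ,  0.        ,  0.        ]), 'R': array([[-0.01349335, -0.99989772,  0.00474061],
       [-0.985167  ,  0.01248315, -0.17114366],
       [ 0.17106698, -0.00697959, -0.98523468]]), 't': array([  10.58620544,  522.36256732, 1263.23717523])}
side {'fx': 402.556132976062, 'fy': 402.556132976062, 'cx': 277.6360079500427, 'cy': 218.39073313365506, 'D': array([-0.08688288,  0.        ,  0.        ,  0.        ,  0.        ]), 'R': array([[ 0.99673673, -0.07787565, -0.02124302],
       [-0.06724614, -0.65550537, -0.75219058],
       [ 0.04465242,  0.7511645 , -0.65860311]]), 't': array([-508.83621505,   73.35146971, 1053.86355019])}
{'clock': 0.1, 'joints': array([ 1.11069098e+00,  2.91239258e-01, -1.54002987e-01,  1.12668245e+00,
        2.00896704e-05,  1.43149950e+00]), 'joint_vel': array([ 0.00168931, -0.00273965,  0.00344628, -0.00016091,  0.00078907,
        0.00049142]), 'tau': array([ 2.43260358e-03, -5.37975276e+01,  3.31920183e+01,  9.20222170e-03,
       -1.53407750e-04,  1.05601970e-05]), 'tool_pos': array([165.37750897, 497.89311468, 230.79962881]), 'eef_rot': array([-5.01710331e-01, -3.10091514e+00,  1.68392909e-03]), 'force': array([-0.6208848 , -0.27313581, -0.75389886]), 'ft_torque': array([ 0.0295182 , -0.01989322, -0.02788703]), 'grip_force': 0.0, 'finger_gap': 0.9995230598501658}
```

View pics/top0.png

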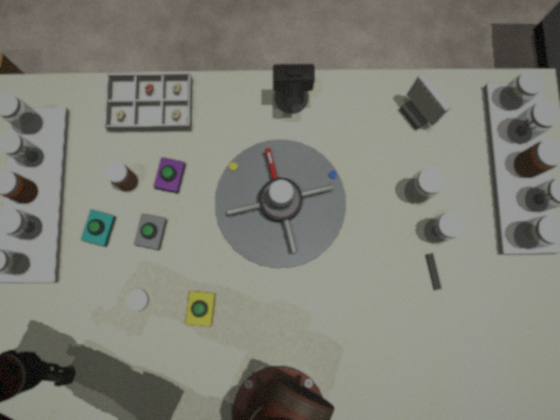

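View pics/side0.png

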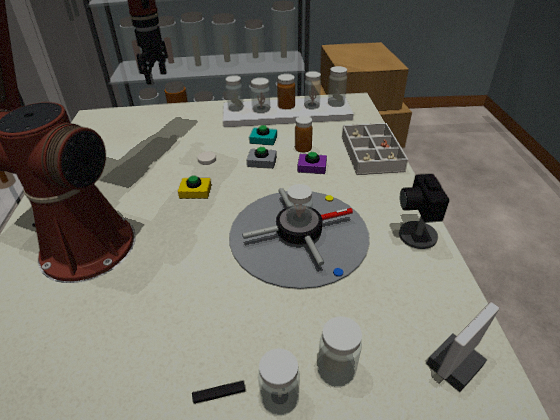

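Top view: the red arm's tip is at about (268,150), blue marker at (333,174), yellow at (234,167). The target button is on the grey box at (148,231), with the amber jar beyond it at (122,178). The turntable has to turn clockwise by about 65°.

```bash
cat >h.py <<'E'
from workcell import *
import cv2, numpy as np
def px2w(n,uv,z,i=None):
    i=i or viewer.camera_info(n)
    K=np.array([[i['fx'],0,i['cx']],[0,i['fy'],i['cy']],[0,0,1]])
    q=cv2.undistortPoints(np.array(uv,float).reshape(-1,1,2),K,i['D']).reshape(-1,2)
    R,t=i['R'],i['t']; c=-R.T@t
    d=np.c_[q,np.ones(len(q))]@R
    return c+d*((z-c[2])/d[:,2])[:,None]
def blobs(p,lo,hi,smin=110,vmin=60,amin=15):
    h=cv2.cvtColor(p,cv2.COLOR_BGR2HSV)
    m=cv2.inRange(h,(lo,smin,vmin),(hi,255,255))
    n,l,s,c=cv2.connectedComponentsWithStats(m)
    return [(s[k,4],c[k].round(1),np.argwhere(l==k)[:,::-1]) for k in range(1,n) if s[k,4]>=amin]
E
python3 - <<'E'
from h import *
for n in("top","side"):
    p=cv2.imread(f"pics/{n}0.png")
    for nm,lo,hi,z in(("blue",100,125,14),("yellow",22,35,14),("red",0,6,42),("green",45,80,52)):
        for a,c,_ in blobs(p,lo,hi,90 if nm=="green" else 110): print(n,nm,a,c,px2w(n,[c],z)[0].round(1))
p=cv2.imread("pics/top0.png")
cv2.imwrite("pics/crop1.png",cv2.resize(p[125:275,205:355],None,fx=4,fy=4,interpolation=cv2.INTER_CUBIC))
E
```

```text
top blue 40 [332.3 174. ] [ 641.8 -160.4   14. ]
top yellow 42 [232.8 165.9] [668.8 120.3  14. ]
top yellow 643 [200.1 308.3] [274.4 207.8  14. ]
top red 16 [267.6 149.9] [705.8  21.2  42. ]
top red 82 [272.4 170.3] [647.    8.6  42. ]
top red 39 [287.6 410.9] [ 14.  -22.1  42. ]
top red 35 [279.7 413.7] [ 7.4 -1.9 42. ]
top green 95 [167.  171.9] [643.5 297.6  52. ]
top green 114 [ 93.5 225.8] [496.6 492.5  52. ]
top green 97 [147.2 229.8] [483.9 346.9  52. ]
top green 93 [198.2 308.3] [275.1 207.2  52. ]
side blue 62 [337.9 271.4] [ 641.6 -161.8   14. ]
side yellow 468 [194.1 189. ] [273.8 203.   14. ]
side yellow 41 [329.  197.6] [669.3 119.   14. ]
side red 197 [ 32.2 127. ] [-388.1  641.2   42. ]
side red 28 [  2.4 113.8] [-579.2  788.9   42. ]
side red 17 [ 55.  126.7] [-291.5  627.1   42. ]
side red 32 [ 57.1 130.4] [-271.9  595.    42. ]
side red 72 [ 64.7 144.1] [-205.7  485.4   42. ]
side red 176 [ 38.2 149.7] [-293.8  460.8   42. ]
side red 38 [ 45.5 148.7] [-268.1  463.6   42. ]
side red 18 [  1.9 149.7] [-439.2  483.1   42. ]
side red 134 [336.1 213.5] [668.4  15.   42. ]
side red 804 [ 80.  265.2] [  26.6 -110.5   42. ]
side green 33 [262.6 127.1] [496.9 491.7  52. ]
side green 33 [261.  148.8] [484.6 346.8  52. ]
side green 40 [312.3 154.1] [644.9 296.7  52. ]
side green 41 [192.5 178.2] [274.7 205.6  52. ]
```

View pics/crop1.png

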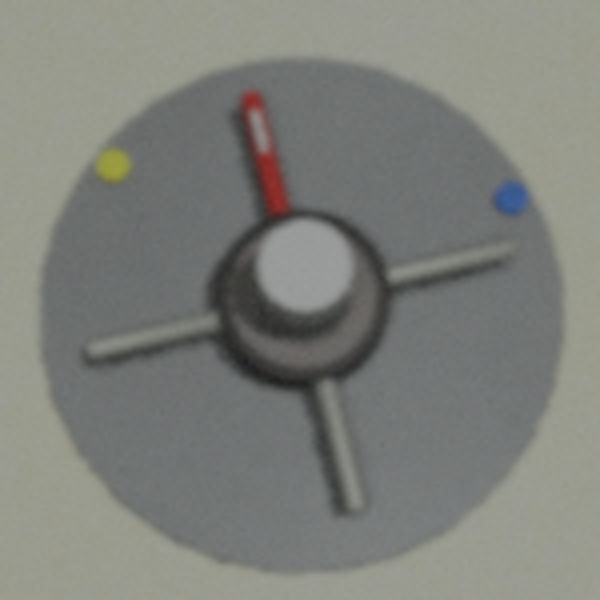

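Checks: the markers are 282 mm apart as expected. That puts the centre near (564,-11), blue's bearing at -62.6° and red now at +13°. I'll push the steel arm nearest the robot (bearing 193°) clockwise by about 70°, then look.

```bash
cat >>h.py <<'E'
from scipy.spatial.transform import Rotation as Ro
Y=np.array([669.0,119.7]);B=np.array([641.7,-161.1])
e=(Y-B)/np.linalg.norm(Y-B); X=np.array([e[1],-e[0]]); C=(Y+B)/2-168*np.cos(np.radians(57))*X
ang=lambda v:np.degrees(np.arctan2(v[1],v[0]))
def tool(phi,s,z,r_=122,flip=0):  # phi deg of the pushed arm, s tangential offset (anticlockwise side)
    f=np.radians(phi); u=np.array([np.cos(f),np.sin(f)]); t=np.array([-u[1],u[0]])
    a=f-np.pi/2+flip*np.pi
    x=np.array([np.cos(a),np.sin(a),0]); zz=np.array([0,0,-1.])
    return [*(C+r_*u+s*t),z], Ro.from_matrix(np.c_[x,np.cross(zz,x),zz]).as_rotvec()
def red(n):
    p,_=viewer.grab_frame(n); out=[]
    h=cv2.cvtColor(p,cv2.COLOR_BGR2HSV)
    m=cv2.inRange(h,(0,100,50),(7,255,255))|cv2.inRange(h,(174,100,50),(180,255,255))
    q=np.argwhere(m)[:,::-1]; w=px2w(n,q,44)[:,:2]-C
    rr=np.hypot(*w.T); k=(rr>70)&(rr<155)
    v=w[k]; return p,len(v),ang(v.sum(0)) if k.any() else None
E
python3 - <<'E'
from h import *
print(C,ang(X),ang(B-C))
for n in("top","side"): print(n,red(n)[1:])
for fl in(0,1):
    for phi in(193,155,117):
        q=kin.solve_ik(*tool(phi,19,22,flip=fl)); print(fl,phi,None if q is None else np.round(q,2))
E
```

```text
[564.2800338  -11.84597551] -5.552971033036795 -62.58365447039816
top (94, np.float64(13.82780657681555))
side (150, np.float64(12.922031468299457))
0 193 [-0.29  0.4  -0.63  0.53  0.    1.05]
0 155 [-0.11  0.39 -0.65  0.53 -0.    1.89]
0 117 [ 0.03  0.47 -0.51  0.59  0.    2.7 ]
1 193 [-0.29  0.4  -0.63  0.53 -0.   -2.09]
1 155 [-0.11  0.39 -0.65  0.53  0.   -1.25]
1 117 [ 0.03  0.47 -0.51  0.59  0.   -0.44]
```

```bash
python3 - <<'E'
from h import *
hand.close_gripper(20)
r.move_pose(*tool(193,50,160))
p,o=tool(193,50,22); r.move_l(p,v=120)
F0=telemetry.read_state()['force']
p,o=tool(193.4,24,22); r.move_l(p,v=50)
p,o=tool(193.4,19,22); r.move_l(p,v=15)
s=telemetry.read_state(); print(s['clock'],s['tool_pos'],s['force']-F0)
for phi in np.arange(188,123,-5.0):
    p,o=tool(phi,19,22); r.move_l(p,o,v=45)
    s=telemetry.read_state(); f=s['force']-F0; print(phi,round(s['clock'],1),f.round(1))
    if np.hypot(*f[:2])>12: print("stop");break
for n in("top","side"):
    im,k,a=red(n); print(n,k,a); cv2.imwrite(f"pics/{n}1.png",im)
cv2.imwrite("pics/both1.png",np.hstack([cv2.resize(cv2.imread("pics/top1.png")[110:310,170:370],(400,400)),cv2.resize(cv2.imread("pics/side1.png")[150:350,200:400],(400,400))]))
E
```

```text
5.7417 [450.03799296 -58.66188994  21.99933617] [-0.29788845 -1.89375186 -1.01226702]
188.0 6.2 [-0.2  0.   0.2]
183.0 6.5 [-0.4  0.1  0.6]
178.0 6.9 [-0.4  0.3  0.8]
173.0 7.3 [-0.9  0.3  0.7]
168.0 7.7 [-0.9 -0.4  0.1]
163.0 8.1 [-0.2  0.3 -0.5]
158.0 8.5 [ 0.2 -0.1 -0.9]
153.0 8.9 [0.  0.7 0.3]
148.0 9.3 [-0.7 -0.1 -0.1]
143.0 9.7 [-0.7  0.1  0. ]
138.0 10.1 [ 0.  -0.4  0.4]
133.0 10.5 [-0.7 -0.6  0.7]
128.0 10.8 [-1.  -0.5  0.9]
top 2340 109.90092663648261
side 156 -51.94218031202401
```

View pics/both1.png

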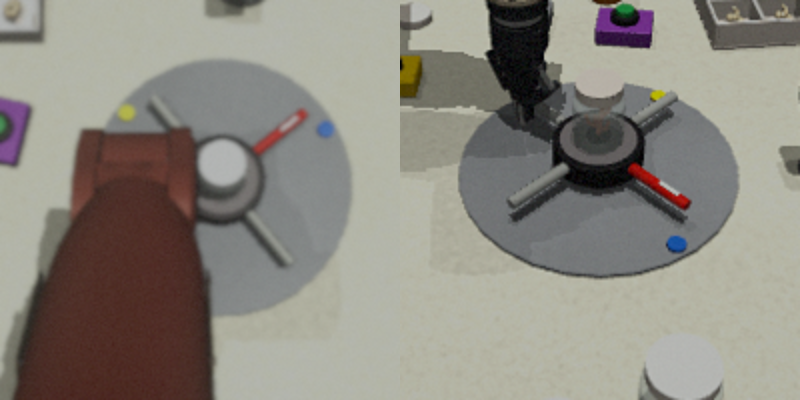

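The push works: red is at about -52° in the side view, agreeing with the tool angle, and the jar is undisturbed. I'll continue to just short of the target, back the tool off and measure.

```bash
cat >>h.py <<'E'
def redfit(n):
    p,_=viewer.grab_frame(n); big=cv2.resize(p,None,fx=4,fy=4,interpolation=cv2.INTER_CUBIC)
    h=cv2.cvtColor(big,cv2.COLOR_BGR2HSV)
    m=cv2.inRange(h,(0,90,45),(8,255,255))|cv2.inRange(h,(172,90,45),(180,255,255))
    q=(np.argwhere(m)[:,::-1]+.5)/4-.5; w=px2w(n,q,44)[:,:2]-C
    b=np.radians(ang(B-C)); u=np.array([np.cos(b),np.sin(b)]); t=np.array([-u[1],u[0]])
    x,y=w@u,w@t; k=(x>62)&(x<158)&(abs(y)<50); x,y=x[k],y[k]
    # centre line: mid of the y extent per 4 mm bin of x
    xs,ys=zip(*[(x0,(y[s].min()+y[s].max())/2) for x0 in range(72,146,4) for s in [abs(x-x0)<2] if s.sum()>8])
    g=np.polyfit(xs,ys,1)
    return p,len(xs),np.degrees(np.arctan(g[0])),g[1],np.degrees(np.arctan2(np.mean(ys),np.mean(xs)))
E
python3 - <<'E'
from h import *
for phi in(124,121,118.4):
    p,o=tool(phi,19,22); r.move_l(p,o,v=35)
r.wait(.2)
for n in("top","side"):
    im,*a=redfit(n); print(n,np.round(a,2)); cv2.imwrite(f"pics/{n}2.png",im)
print(telemetry.read_state()['clock'])
cv2.imwrite("pics/both2.png",np.hstack([cv2.resize(cv2.imread("pics/top2.png")[140:240,260:360],(400,400),interpolation=cv2.INTER_CUBIC),cv2.resize(cv2.imread("pics/side2.png")[200:300,270:370],(400,400),interpolation=cv2.INTER_CUBIC)]))
E
```

```text
top [19.   -1.26  4.05  0.89]
side [19.    0.52  1.53  1.33]
12.2917
```

View pics/both2.png

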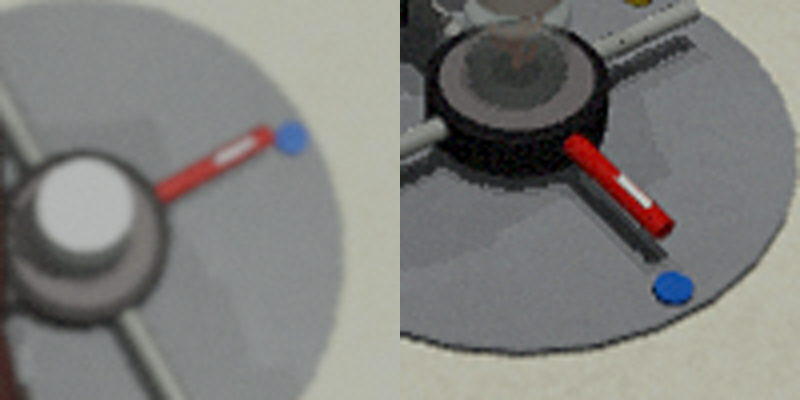

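Red lies about 1° short of blue: 0.9° and 1.3° by the two cameras, about 1° by the tool angle. I'll push 1.2° more, back off and rise clear, then re-measure both markers and the arm per camera.

```bash
python3 - <<'E'
from h import *
p,o=tool(117.2,19,22); r.move_l(p,o,v=15); r.wait(.2)
p,o=tool(117.2,50,22); r.move_l(p,v=60)
p[2]=200; r.move_l(p,v=200)
r.move_pose([420,330,200],o)
for n in("top","side"):
    im,*a=redfit(n); print(n,np.round(a,2)); cv2.imwrite(f"pics/{n}3.png",im)
    for nm,lo,hi in(("b",100,125),("y",22,35)):
        for A,c,_ in blobs(im,lo,hi):
            for z in (12.5,14): print(nm,A,c,px2w(n,[c],z)[0].round(1))
print(telemetry.read_state()['clock'])
cv2.imwrite("pics/both3.png",np.hstack([cv2.resize(cv2.imread("pics/top3.png")[140:240,240:340],(400,400),interpolation=cv2.INTER_CUBIC),cv2.resize(cv2.imread("pics/side3.png")[200:300,270:370],(400,400),interpolation=cv2.INTER_CUBIC)]))
E
```

```text
top [19.   -1.97  3.37 -0.18]
b 36 [332.5 174.2] [ 641.6 -161.1   12.5]
b 36 [332.5 174.2] [ 641.2 -160.9   14. ]
y 41 [232.8 166. ] [668.9 120.4  12.5]
y 41 [232.8 166. ] [668.5 120.3  14. ]
y 649 [199.9 308.4] [274.1 208.6  12.5]
y 649 [199.9 308.4] [274.1 208.3  14. ]
side [19.   -0.95  2.01  0.11]
b 64 [337.8 271.5] [ 641.7 -160.8   12.5]
b 64 [337.8 271.5] [ 641.3 -162.1   14. ]
y 472 [194.1 189. ] [273.4 205.1  12.5]
y 472 [194.1 189. ] [273.8 203.   14. ]
y 42 [329.  197.6] [669.8 120.9  12.5]
y 42 [329.  197.6] [669.3 119.   14. ]
19.3583
```

View pics/both3.png

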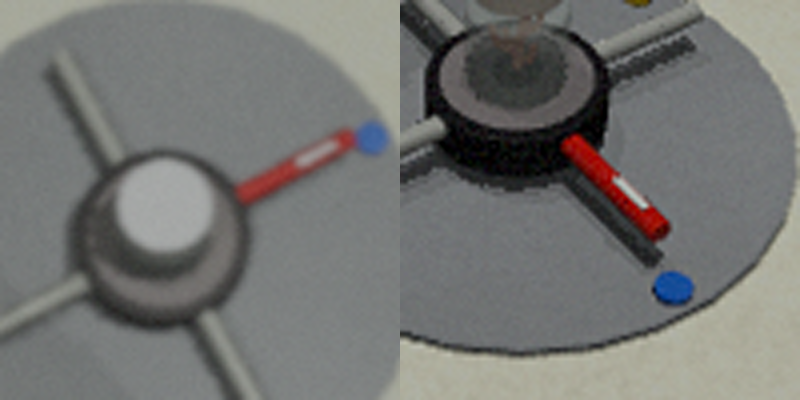

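Red now points at the marker within about 0.2° by centroid, but the fitted line suggests checking the axis. I'll verify with the plate's outline and the opposite arm.

```bash
python3 - <<'E'
from h import *
from scipy.optimize import least_squares
for n in("top","side"):
    im=cv2.imread(f"pics/{n}0.png"); g=cv2.cvtColor(im,cv2.COLOR_BGR2GRAY).astype(float); g=cv2.GaussianBlur(g,(0,0),1)
    i=viewer.camera_info(n);K=np.array([[i['fx'],0,i['cx']],[0,i['fy'],i['cy']],[0,0,1]])
    pts=[]
    for a in np.radians(np.arange(0,360,2)):
        rr=np.arange(172,200,.5)
        W=np.c_[C[0]+rr*np.cos(a),C[1]+rr*np.sin(a),np.full(len(rr),8.)]
        uv=cv2.projectPoints(W,cv2.Rodrigues(i['R'])[0],i['t'],K,i['D'])[0].reshape(-1,2).astype(np.float32)
        v=cv2.remap(g.astype(np.float32),uv[:,0:1],uv[:,1:2],cv2.INTER_LINEAR).ravel()
        d=np.convolve(v,[1,1,1,1,-1,-1,-1,-1],'valid')
        k=d.argmax(); 
        if d[k]>30: pts.append(W[k+3,:2]+0.25*np.array([np.cos(a),np.sin(a)]))
    pts=np.array(pts); s=least_squares(lambda q:np.hypot(*(pts-q[:2]).T)-q[2],[*C,185],loss='soft_l1')
    print(n,len(pts),s.x,np.abs(s.fun).mean())
im=cv2.imread("pics/top3.png")
cv2.imwrite("pics/crop3.png",cv2.resize(im[135:265,210:350],None,fx=4.5,fy=4.5,interpolation=cv2.INTER_CUBIC))
E
```

```text
top 109 [563.79495729 -11.32328472 184.18892011] 0.5320287621197881
side 159 [564.64347107 -14.67660132 185.70429747] 1.032047370537318
```

View pics/crop3.png

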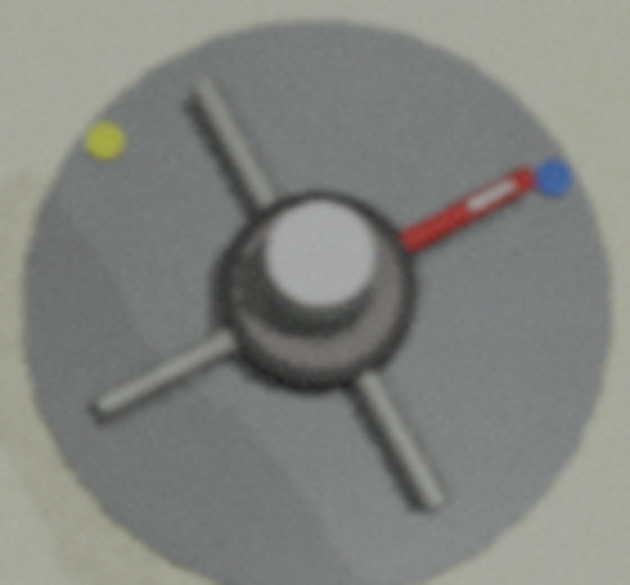

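Top crop: the red tip is at (528,180) and the opposite tip at (102,408). The cross-arm tips are at (202,88) and (432,503), all in crop pixels.

```bash
python3 - <<'E'
from h import *
t=np.array([[528,180],[102,408],[202,88],[432,503]])/4.5-.4+[210,135]
w=px2w("top",t,42)[:,:2]; print(w, w[:2].mean(0),w[2:].mean(0),C)
print(ang(w[0]-w[1]),ang(w[2]-w[3])-90,ang(B-C))
Ct=(w[:2].mean(0)+w[2:].mean(0))/2; print(ang(B-Ct), ang(np.array([641.4,-160.7])-Ct))
E
```

```text
[[ 632.98801211 -141.79944266]
 [ 494.88068802  119.19079606]
 [ 693.95783666   57.80032117]
 [ 434.96001102  -77.99673288]] [563.93435007 -11.3043233 ] [564.45892384 -10.09820586] [564.2800338  -11.84597551]
-62.11370067941119 -62.33119752991452 -62.58365447039816
-62.73707734741264 -62.76541752013538
```

The arm direction is -62.2°, against a target of -62.65°. That is within the reading error (about 1 mm at the tip), so the alignment is done. Now I'll press the button on the grey box.

```bash
python3 - <<'E'
from h import *
x,y=484.2,346.9
r.move_l([x,y,120],v=150); r.move_l([x,y,58],v=80); r.wait(.3)
F0=np.mean([ (r.wait(.05),telemetry.read_state()['force'])[1] for _ in range(6)],0)
for z in(53,51,50,49,48,47,46.3,45.7,45.2,44.7):
    r.move_l([x,y,z],v=20); r.wait(.15)
    s=telemetry.read_state(); f=(s['force']-F0)[2]; print(z,s['tool_pos'].round(1),f.round(1))
    if f>9: break
r.wait(.3)
r.move_l([x,y,58],v=40); r.move_l([x,y,200],v=200); r.move_l([400,420,230],v=200); r.wait(.5)
for n in("top","side"):
    im,*a=redfit(n); print(n,np.round(a,2)); cv2.imwrite(f"pics/{n}4.png",im)
print(telemetry.read_state()['clock'])
E
```

```text
53 [484.3 346.9  53. ] -0.4
51 [484.5 347.1  51.2] 1.1
50 [484.4 347.   50.1] 2.5
49 [484.4 347.   49.1] 2.6
48 [484.4 347.   48.1] 3.4
47 [484.3 347.   47.1] 3.8
46.3 [484.3 347.   46.4] 4.6
45.7 [484.3 347.   46. ] 8.0
45.2 [484.4 347.   46. ] 12.8
top [19.   -2.07  3.53 -0.2 ]
side [19.   -0.97  2.01  0.1 ]
28.425
```

View pics/side4.png

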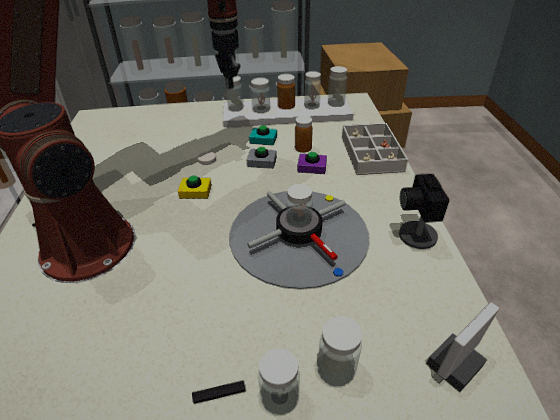

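The button bottomed at 46.0 mm with the force rising, then came back up. In the picture the red arm at (322,245) points at blue (338,272), and everything else is in place.

```bash
python3 -c "
from workcell import *
print(close_job())"
```

```text
the job is handed in; nothing more can be done
None
```

I turned the red arm to point at the blue marker (within about 0.5° by the cameras), then pressed the green button fully down and let it come back up; the job is handed in at about 28 s, with nothing else seen to have moved.

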